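# Lower the sample cup on the bench lift with its release valve

### The job

The sample cup stands on the raised deck of the small hydraulic bench lift. Using only the release lever, crack the valve open (anticlockwise from above) just far enough that the deck sinks slowly, about 1 cm a second and never faster than 3 cm a second, and shut the valve fully home again so that the deck stops with its top face level with the tip of the height pointer. Do not strain the springy lever, do not touch the deck or the cup, leave the pointer as it is set and the things round about undisturbed, and let go of the lever at the end.

Things in the scene. Friction and masses are not known exactly. Their poses are not given: they have to be found in the camera images.
- lever_knob (a point): centre of the upright round black knob (14 mm diameter, 35 mm tall, so the point is 14 mm below its top and 21 mm above the lever) at the end of the release lever; 78 mm above the worktop. The lever below it is a flat dark-steel bar 9 mm wide and 5 mm thick (its top 57 mm above the worktop) reaching 55 mm from the valve axis; nothing but the worktop lies under the knob, so finger tips may pass down beside the bar. The point's axes turn with the lever
- valve_axis (a point): point on the upright axis of the valve, at knob height, 55 mm horizontally from the knob and 85 mm in front of the deck's centre. Axes are those of the lift: x from the front (valve) to the back (deck), y to the left (gauge rod), z up. The shut lever points forward from the axis, 0.40 rad round towards the lift's left (towards +y of this frame from -x)
- valve (a joint): angle of the valve stem, rad: 0 shut on a hard stop, grows anticlockwise from above, at most 1.5; stays where left. Opening takes 2 to 6 N at the knob, shutting 6 to 10 N. The deck breaks away somewhere between 0.25 and 0.7, depending on the load, at 5 to 15 mm/s; each further 0.1 rad adds about 9 mm/s; turned back 0.1 to 0.2 it stops within 0.2 s and must then break away afresh
- lever (a joint): bend of the spring-steel lever relative to the stem, rad: 0 relaxed, positive when the knob is pushed anticlockwise; 6 N m per rad, i.e. 2 N per mm at the knob. Beyond 0.22 rad either way (12 mm, 24 N at the knob) it is overstrained
- deck (a joint): how far the deck has sunk, m: 0 raised (start), 0.085 lowest. It cannot be raised again without pumping (no pump handle is fitted). Deck: steel plate 110x110x8 mm on a 25 mm ram, its top 193 mm above the worktop when raised; its front edge is 30 mm behind the valve axis
- pointer (a joint): setting of the height pointer, m, on the same scale as joint deck: the deck's top face is level with the pointer tip when joint deck equals it. Between 0.03 and 0.065. It slides on its rod with friction; leave it alone
- deck_edge (a point): middle of the left edge of the deck, on its top face
- pointer_tip (a point): tip of the small black cone of the height pointer, on a collar on the 8 mm steel gauge rod that stands left of the deck (rod 72 mm left of the deck's centre, 215 mm tall); the tip is about 2.5 mm from the deck's left edge
- cup_center (a point): centre (half-way up) of the sample cup, 66 mm diameter, 68 mm tall, standing on the middle of the deck; its weight is unknown (roughly 0.25 to 0.6 kg)
- oil_bottle: bystander: small brown bottle, 25 mm diameter, 62 mm tall, left of the lift; origin at its underside
- forceps: bystander: steel forceps 133 mm long, 9 mm high, lying right of the lift; origin at its underside
- timer: bystander: bench timer 60x68x24 mm; origin at its underside
- strip_vial: bystander: white vial with a cap, 46 mm diameter, 98 mm tall; origin at its underside

How it is judged (in metres and radians):
On the way, in this order (a step that is already met when the one before it is completed fails the run):
1. the valve is cracked and the deck is sinking (value of joint valve above 0.1 rad and value of joint deck above 0.008 m), for 0.1 s.
2. the valve is shut again, fully home, with the deck level with the pointer (value of joint valve below 0.08 rad and z of deck_edge in the frame of pointer_tip between -0.006 and 0.006 m), for 0.2 s.
At the end, for the whole second after the job is handed in: The deck's top face is level with the pointer tip to within 6 mm and at rest, the valve is shut home (within 0.08 rad of its stop), and the cup stands upright on the deck (all of step 2 and velocity of joint deck below 0.001 m/s and angle between cup_center's own z axis and vertical below 0.1 rad and horizontal distance between cup_center and deck_edge below 0.07 m); the robot touches nothing.
It fails at once if the deck sinks faster than 30 mm/s (velocity of joint deck above 0.03 m/s).
It fails at once if the lever is overstrained: bent more than 0.22 rad (12 mm, 24 N at the knob) (value of joint lever above 0.22 rad or value of joint lever below -0.22 rad).
It fails at once if the robot touches the deck or the cup (more than 1 N) (contact force between any of the arm, the fingers and deck above 1 N or contact force between any of the arm, the fingers and cup above 1 N).
It fails at once if the height pointer is shifted by more than 3 mm (distance of pointer_tip from where it was at the start of the episode above 0.003 m).
It fails at once if a bystander is moved by more than 20 mm (distance of any of oil_bottle, forceps, timer, strip_vial from where it was at the start of the episode above 0.02 m).
It also fails if it takes over 58 s, if anything falls off the work surface, if the arm or the gripper's body presses on something with over 40 N, if the wrist force passes 120 N, or if a joint passes its speed limit or range.

### The arm

A 6-joint arm with a two-finger parallel gripper is mounted at the origin on a cart in front of the work surface, level with it; the furniture and walls round the work are solid. World frame = base frame: x ahead of the robot, y to its left, z up, the work surface at z = 0. Lengths are in m, angles in degrees, forces in N, time in s.
With the tool pointing down it reaches from about 0.35 to 1 m from the base axis. Payload 7.1 kg.
Tool frame: the origin (TCP) lies at the very end of the fingers, on their centre line; the grasp point (between the pads) lies 19 mm behind it; z points along the fingers, y is the direction in which the jaws open and shut (so a half turn about z gives the same grasp; the last joint's range is limited). The gripper opens to 85 mm and grips with 20 to 120 N. Pads are 22 mm wide; open, the fingers measure 114 mm over their backs; the gripper's body (76 mm by 85 mm) begins 54 mm behind the grasp point. The pads swing forward as they close: fully open they stand 13 mm farther back than shut.
Start: joints at [-75.86, 24.242, 93.386, -0, 62.372, -1.089], TCP at [0.164, -0.603, 0.231] pointing down, gripper open.
Joint ranges: [-172.04, 172.04], [-51.8, 120.97], [4.93, 147.93], [-75.15, 255.16], [6.16, 154.13], [-145.62, 145.62]. Speed limits (degrees/s): [136.94, 136.94, 172.46, 180, 180, 180].

### API

Orientations are given as [roll, pitch, yaw] about the fixed x, y, z axes, in that order (R = Rz(yaw) Ry(pitch) Rx(roll)).
In Python, from workcell import monitor, imaging, finish_job, spotter gives the robot as it stands. The module is installed in compiled form; this text tells all that it offers.
- The arm moves only by the shell command python3 -m inch 'ROWS' [FORCE]. ROWS is JSON, a list of rows, each an object with "delta_pos": the shift along the tool's x, y, z normalised to -1 to 1, where 1 is 10 cm, a list of three; "spin": the turn about the tool's z normalised to -1 to 1, where 1 is 90 degrees; "claw": the finger opening in mm, from 0 to 85.4. A call has 1 to 12 rows; each row is the pose to reach, as a shift and turn from the pose measured when the call began, along the tool's axes at that moment; what a row does not reach only later rows make up. A row lasts 1/8 s, in which the tool goes at most 62.5 mm and 10.7 degrees, less where a joint would pass 70% of its speed; a pose out of reach is approached as far as the arm can. A call with a number of a shift or a turn outside -1 to 1 is refused whole. A call with a gripper value outside its range is refused whole. The fingers move at their own pace and stop on an object; FORCE is the grip in N (left out, the last holds). Time passes only in rows, so rows that repeat a pose let the fingers close. It gives the time, the measured TCP pose, the force and the opening at its end, in the units of the state.
- monitor.sense(): the state, without advancing time (a new reading comes with each control period).
- imaging.capture(name): name is "side" or "top"; returns the picture (400x640x3 uint8, red, green, blue); there is no depth.
- imaging.camera_model(name): a dict with "mtx" (3x3 intrinsics, pixels), "R" (3x3) and "t" (3): a world point X has camera coordinates R X + t. Camera axes: x right, y down, z forward; pixel columns grow to the right and rows downward; lengths in m; the calibration is good to about 2 mm. A picture is of the moment at which its call begins. camera_model takes no time and is no camera call.
- finish_job(): hands the job in, once; it reports no verdict.
Trained networks look in the newest picture that a camera, given by its name, has taken for a name from the list of things; names that differ only in an ending like _2 or _b are one class to them, and where a whole thing is asked for, a point or a joint stands for the part that bears it (a point fixed in the world has none). Each returns a list of dicts, best first, with "confidence" (0 to 1); they miss things now and then, are a little off and sometimes report something else, mostly with a low value. They report only what shows in the picture. A call takes as long as a camera call.
- spotter.silhouettes(camera, name): "pixels" (400x640 bool, what is visible of it) and "xy" ([column, row] in pixels, amid what is visible of it).
The state is a dict: "time": time; "joint_pos": joint angles; "qvel": joint speeds; "tau": joint torques, N m; "tcp_pos": TCP position; "tcp_rot": TCP orientation; "force": force on the tool from outside, world axes, zero at the start; "wrist_torque": the same for the moment, N m; "opening": opening from 0.0 (shut) to 1.0 (fully open).
Only numpy, scipy, OpenCV 4.12 (cv2) and the standard library are available. Lean on these libraries where they do the work, as an engineer would, in place of code of your own. Each camera call takes 0.05 s, during which the arm holds its last target.

## Working session

There is one attempt and no reset: what is moved stays moved. The work goes in short steps, Python scripts to look and compute and a shell command to move; the robot and the scene stay as the last step left them, time stands still between calls to the robot, and variables do not carry over. Pictures are saved under pics/ and viewed, and the job is handed in when it is done.

```bash
mkdir -p pics
python3 - <<'E'
from workcell import monitor, imaging
import cv2
s=monitor.sense(); print(s)
for n in("side","top"):
    im=imaging.capture(n); cv2.imwrite(f"pics/{n}0.png",im[:,:,::-1])
    m=imaging.camera_model(n); print(n,m, -m["R"].T@m["t"])
E
```

```text
{'time': 0.0, 'joint_pos': array([-7.58591523e+01,  2.42827141e+01,  9.34328738e+01, -8.04988419e-04,
        6.23716429e+01, -1.08916076e+00]), 'qvel': array([ 0.0931286 , -0.02236412, -0.15297767,  0.02632782,  0.08046474,
        0.02689014]), 'tau': array([-6.34236130e-06, -5.57390749e+01, -2.81740612e+01, -1.45372719e-04,
        7.34825910e-03, -2.02092508e-05]), 'tcp_pos': array([ 0.16406426, -0.60250793,  0.23055452]), 'tcp_rot': array([-1.79912771e+02, -9.45607667e-04,  1.52303816e+01]), 'force': array([-0.64625127,  0.4727489 ,  0.11013925]), 'wrist_torque': array([-0.01371161,  0.05305462, -0.00247324]), 'opening': 1.0002222892226738}
side {'mtx': array([[361.71898568,   0.        , 318.50930174],
       [  0.        , 361.71898568, 201.58691399],
       [  0.        ,   0.        ,   1.        ]]), 'R': array([[-0.9946398 , -0.10006628,  0.02604608],
       [-0.05997897,  0.35316499, -0.93363645],
       [ 0.08422696, -0.93019419, -0.35727383]]), 't': array([0.54086875, 0.15516257, 0.92351287])} [0.46949139 0.85837104 0.4607249 ]
top {'mtx': array([[415.68772237,   0.        , 326.77168827],
       [  0.        , 415.68772237, 198.87586125],
       [  0.        ,   0.        ,   1.        ]]), 'R': array([[ 0.02179858, -0.99973153, -0.00785396],
       [-0.99312305, -0.0207493 , -0.11522187],
       [ 0.11502798,  0.01031163, -0.99330873]]), 't': array([0.04055355, 0.57619224, 1.30714983])} [0.42098699 0.0390194  1.3651118 ]
```

View pics/side0.png

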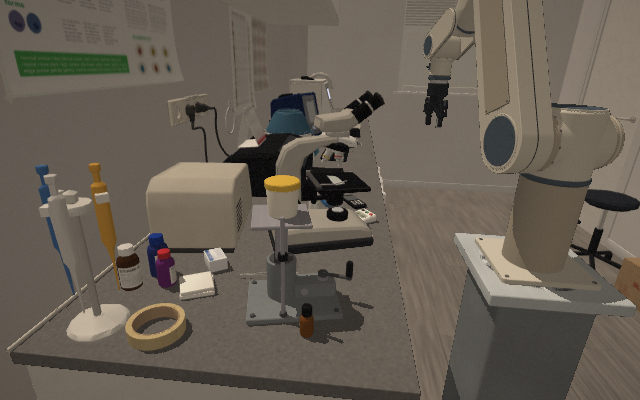

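View pics/top0.png

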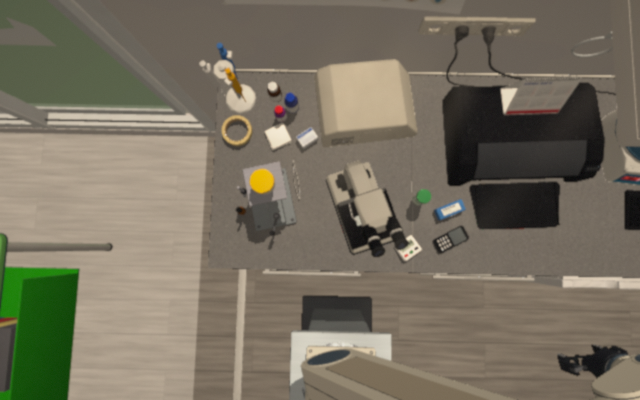

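The side view shows the lift at about (290,290), with the knob near (349,268) and the deck at (282,217). In the top view the lift is near (268,200), the knob near (275,238) and the oil bottle near (241,210). I'll zoom in and run the networks next.

```bash
cat > h.py <<'E'
import numpy as np, cv2
from workcell import monitor, imaging, spotter
M={n:imaging.camera_model(n) for n in("side","top")}
def onplane(n,uv,z):
    m=M[n]; d=m["R"].T@np.linalg.solve(m["mtx"],[uv[0],uv[1],1]); c=-m["R"].T@m["t"]
    return c+d*(z-c[2])/d[2]
def proj(n,X):
    m=M[n]; p=m["mtx"]@(m["R"]@np.asarray(X)+m["t"]); return p[:2]/p[2]
def tri(a,b):
    A=[];B=[]
    for n,uv in(("side",a),("top",b)):
        m=M[n]; P=m["mtx"]@np.c_[m["R"],m["t"]]
        for i in(0,1):
            r=uv[i]*P[2]-P[i]; A.append(r[:3]);B.append(-r[3])
    return np.linalg.lstsq(np.array(A),np.array(B),rcond=None)[0]
E
python3 - <<'E'
from h import *
ims={n:imaging.capture(n) for n in M}
cv2.imwrite("pics/s1.png",cv2.resize(ims["side"][170:350,230:380,::-1],None,fx=4,fy=4*600/720*1,interpolation=cv2.INTER_CUBIC)[:600])
cv2.imwrite("pics/t1.png",cv2.resize(ims["top"][150:260,225:325,::-1],None,fx=5,fy=5,interpolation=cv2.INTER_CUBIC))
for n in M:
  for k in("lever_knob","deck_edge","pointer_tip","cup_center","oil_bottle","lever","pointer"):
    for d in spotter.silhouettes(n,k)[:2]:
        ys,xs=np.where(d["pixels"]); print(n,k,round(d["confidence"],2),np.round(d["xy"],1),xs.min(),xs.max(),ys.min(),ys.max(),len(xs))
E
```

```text
side lever_knob 0.79 [345.8 275.5] 318 352 261 279 264
side deck_edge 0.57 [274.3 221.4] 251 312 204 258 1207
side pointer_tip 0.51 [283.4 256. ] 278 293 253 262 116
side cup_center 0.91 [281.8 194.6] 265 300 175 218 1310
side cup_center 0.45 [285.9 284.7] 245 353 204 325 6471
side oil_bottle 0.67 [305.7 322.3] 300 313 302 338 408
side lever 0.7 [337.8 268.3] 318 351 262 279 235
side pointer 0.68 [284.8 259.4] 278 292 253 261 92
top lever_knob 0.48 [274.2 221.9] 269 279 213 234 91
top deck_edge 0.58 [268.3 192.8] 243 286 161 205 1026
top cup_center 0.93 [259.4 176.9] 249 274 168 192 502
top cup_center 0.54 [416.8 198.4] 412 430 189 204 234
top oil_bottle 0.59 [239.6 207.6] 236 245 206 214 66
top lever 0.56 [269.6 228.5] 269 276 217 234 53
```

View pics/s1.png

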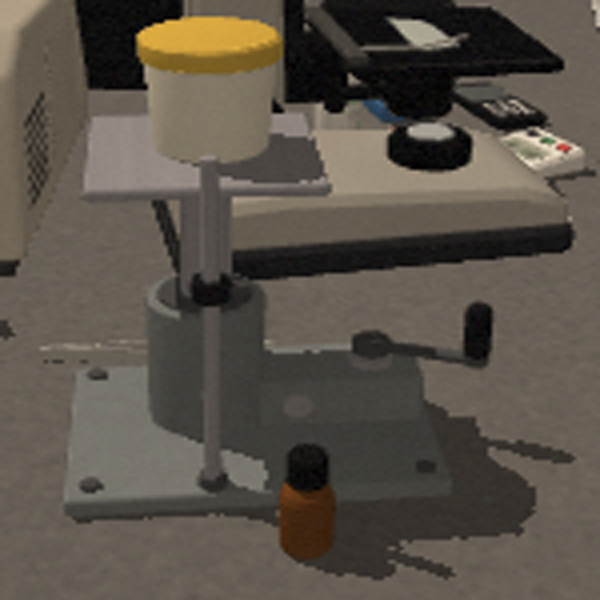

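View pics/t1.png

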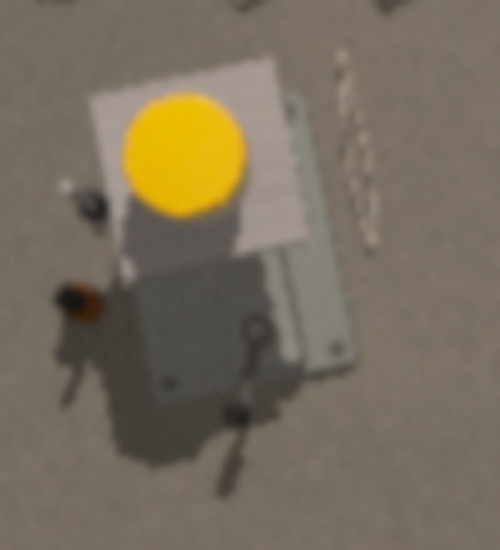

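Run:
```python
from h import *
k=tri((349.5,268.5),(225+236/5,150+413/5)); print("knob tri",k, proj("side",k),proj("top",k))
print("knob top view z.085",onplane("top",(225+236/5,150+412/5),.085),"side .078",onplane("side",(349.5,268.5),.078))
print("hub",onplane("top",(225+257/5,150+330/5),.06),onplane("side",(230+369/4,170+343/3.333),.06))
c=[onplane("top",(225+a/5,150+b/5),.193) for a,b in((90,98),(272,58),(307,240))]
print("deck BL BR FR",c)
C=(c[0]+c[2])/2; x=(c[1]-c[2]);print("len",np.linalg.norm(x),np.linalg.norm(c[1]-c[0])); y=c[0]-c[1]
a1=np.degrees(np.arctan2(x[1],x[0])); a2=np.degrees(np.arctan2(y[1],y[0]))-90
print("center",C,"yaw",a1,a2)
print("cup lid",onplane("top",(225+185/5,150+155/5),.261))
for u in ((230+88/4,170+195/3.333),(230+330/4,170+188/3.333)): print("side BL,FL",onplane("side",u,.189))
yaw=np.radians((a1+a2)/2)
# predicted: axis & knob
X=np.array([np.cos(yaw),np.sin(yaw),0]);Y=np.array([-np.sin(yaw),np.cos(yaw),0])
ax=C-.085*X; kb=ax+.055*(-np.cos(.4)*X+np.sin(.4)*Y); print("axis",ax,"knob",kb)
```

```text
knob tri [0.46124394 0.21924676 0.07456483] [349.20538453 268.47140093] [272.19237158 232.74630691]
knob top view z.085 [0.46198022 0.21780522 0.085     ] side .078 [0.46072719 0.2249565  0.078     ]
hub [0.51454092 0.20996355 0.06      ] [0.51549188 0.22029527 0.06      ]
deck BL BR FR [array([0.63617146, 0.29313023, 0.193     ]), array([0.66159596, 0.18952121, 0.193     ]), array([0.55682941, 0.16593911, 0.193     ])]
len 0.1073878313786206 0.10668287194074191
center [0.59650044 0.22953467 0.193     ] yaw 12.685389809412142 13.78731699338664
cup lid [0.59361593 0.22578794 0.261     ]
side BL,FL [0.63486971 0.30080096 0.189     ]
side BL,FL [0.5317494  0.27577173 0.189     ]
axis [0.51375856 0.21007234 0.193     ] knob [0.45954196 0.21932219 0.193     ]
```

Run:
```python
from h import *
ims={n:imaging.capture(n) for n in M}
a=cv2.resize(ims["side"][60:260,240:400,::-1],None,fx=3,fy=3,interpolation=cv2.INTER_CUBIC)
b=cv2.resize(ims["top"][150:280,310:440,::-1],None,fx=2.4,fy=2.4*600/312/1.0,interpolation=cv2.INTER_CUBIC)
b=cv2.resize(ims["top"][150:280,310:440,::-1],(312,312),interpolation=cv2.INTER_CUBIC)
o=np.zeros((600,795,3),np.uint8);o[:,:480]=a;o[:312,482:794]=b;cv2.imwrite("pics/m1.png",o)
```

```text
(no output)
```

View pics/m1.png

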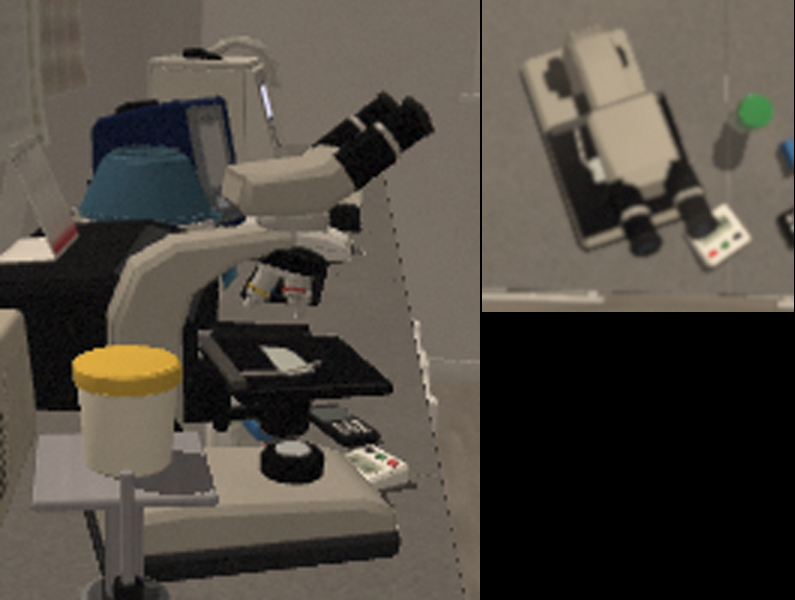

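Run:
```python
from h import *
p=tri((373+4,101.7),(378,249)); print(p,proj("side",p),proj("top",p))
print("bottle",onplane("side",(306.5,337),.0), "fc", onplane("top",(225+360/5,150+150/5),0))
print(proj("top",[.3,-.12,.36]),proj("top",[.36,-.03,.36]))
```

```text
[ 0.41763508 -0.07412594  0.37573118] [376.27577174 101.63792409] [377.95375308 249.57597099]
bottle [0.53120913 0.34099979 0.        ] fc [0.64018035 0.15355571 0.        ]
[396.23422201 300.07312714] [358.47953157 273.48643112]
```

```bash
python3 -m inch '[{"delta_pos":[0.3,-0.4,-0.5],"spin":0,"claw":60},{"delta_pos":[0.7,-1,-1],"spin":0,"claw":60},{"delta_pos":[0.7,-1,-1],"spin":0,"claw":60}]' 20
python3 -m inch '[{"delta_pos":[0.35,-0.5,-0.5],"spin":0,"claw":60},{"delta_pos":[0.7,-1,-1],"spin":0,"claw":60},{"delta_pos":[0.7,-1,-1],"spin":0,"claw":60}]'
python3 -m inch '[{"delta_pos":[0.35,-0.5,-0.2],"spin":0,"claw":60},{"delta_pos":[0.7,-1,-0.4],"spin":0,"claw":60},{"delta_pos":[0.7,-1,-0.4],"spin":0,"claw":60}]'
```

```text
time: 1.38
tcp_pos: [0.2061, -0.4868, 0.3333]
tcp_rot: [179.9, -0.0, 15.3]
force: [0.5, -0.6, -0.3]
opening: 0.704
time: 1.75
tcp_pos: [0.2479, -0.3702, 0.4355]
tcp_rot: [179.7, -0.1, 15.3]
force: [0.3, -1.4, 0.1]
opening: 0.703
time: 2.12
tcp_pos: [0.2898, -0.2528, 0.477]
tcp_rot: [179.5, -0.2, 15.6]
force: [-0.5, -0.2, -0.8]
opening: 0.704
```

```bash
python3 -m inch '[{"delta_pos":[0.35,-0.5,0],"spin":0,"claw":60},{"delta_pos":[0.7,-1,0],"spin":0,"claw":60},{"delta_pos":[0.7,-1,0],"spin":0,"claw":60},{"delta_pos":[0.7,-1,0],"spin":0,"claw":60}]'
python3 -m inch '[{"delta_pos":[0.35,-0.5,0],"spin":0.05,"claw":60},{"delta_pos":[0.7,-1,0],"spin":0.1,"claw":60},{"delta_pos":[0.7,-1,0],"spin":0.13,"claw":60},{"delta_pos":[0.7,-1,0],"spin":0.13,"claw":60}]'
python3 -m inch '[{"delta_pos":[0.35,-0.5,0],"spin":0,"claw":60},{"delta_pos":[0.5,-1,0],"spin":0,"claw":60},{"delta_pos":[0.5,-1,0],"spin":0,"claw":60},{"delta_pos":[0.5,-1,0],"spin":0,"claw":60}]'
```

```text
time: 2.62
tcp_pos: [0.3304, -0.1381, 0.4762]
tcp_rot: [179.5, -0.2, 15.6]
force: [-0.6, -0.3, -0.5]
opening: 0.698
time: 3.12
tcp_pos: [0.3711, -0.0241, 0.4753]
tcp_rot: [179.5, -0.2, 3.9]
force: [0.0, -0.2, -0.0]
opening: 0.7
time: 3.62
tcp_pos: [0.4144, 0.0773, 0.4745]
tcp_rot: [179.5, -0.2, 3.8]
force: [-0.2, -0.7, 0.4]
opening: 0.704
```

```bash
python3 -m inch '[{"delta_pos":[0.2,-0.5,0.3],"spin":0,"claw":50},{"delta_pos":[0.4,-1,0.7],"spin":0,"claw":50},{"delta_pos":[0.4,-1,1],"spin":0,"claw":50},{"delta_pos":[0.4,-1,1],"spin":0,"claw":50}]'
python3 -m inch '[{"delta_pos":[0.1,-0.3,0.5],"spin":0,"claw":50},{"delta_pos":[0.16,-0.39,1],"spin":0,"claw":50},{"delta_pos":[0.16,-0.39,1],"spin":0,"claw":50},{"delta_pos":[0.16,-0.39,1],"spin":0,"claw":50}]'
```

```text
time: 4.12
tcp_pos: [0.4473, 0.1767, 0.3716]
tcp_rot: [179.4, 0.1, 3.6]
force: [-0.0, 0.2, -0.1]
opening: 0.589
time: 4.62
tcp_pos: [0.4622, 0.2149, 0.2739]
tcp_rot: [179.4, -0.1, 3.6]
force: [0.6, 0.5, -0.5]
opening: 0.584
```

```bash
python3 -m inch '[{"delta_pos":[0,-0.03,0.5],"spin":0,"claw":50},{"delta_pos":[0,-0.05,1],"spin":0,"claw":50},{"delta_pos":[0,-0.05,1],"spin":0,"claw":50},{"delta_pos":[0,-0.05,1],"spin":0,"claw":50}]'
python3 -m inch '[{"delta_pos":[0,0,0.4],"spin":0,"claw":50},{"delta_pos":[0,0,0.6],"spin":0,"claw":50},{"delta_pos":[0,0,0.6],"spin":0,"claw":50}]'
cat > pic.py <<'E'
import sys
from h import *
ims={n:imaging.capture(n) for n in M}
a=cv2.resize(ims["side"][170:320,250:410,::-1],(480,450),interpolation=cv2.INTER_CUBIC)
b=cv2.resize(ims["top"][150:250,225:325,::-1],(320,320),interpolation=cv2.INTER_CUBIC)
o=np.zeros((450,800,3),np.uint8);o[:,:480]=a;o[:320,480:]=b;cv2.imwrite(sys.argv[1],o)
s=monitor.sense(); print(s["time"],s["tcp_pos"],s["tcp_rot"],s["force"])
E
python3 pic.py pics/a1.png
```

```text
time: 5.12
tcp_pos: [0.464, 0.2193, 0.1769]
tcp_rot: [179.5, -0.3, 3.5]
force: [1.2, -0.6, 1.0]
opening: 0.586
time: 5.5
tcp_pos: [0.4654, 0.2191, 0.1184]
tcp_rot: [179.6, -0.4, 3.5]
force: [0.4, 0.8, 0.2]
opening: 0.586
5.6 [0.46597899 0.219439   0.11911903] [179.60084487  -0.50739659   3.52215965] [ 0.22215473 -0.42407051 -0.56037494]
```

View pics/a1.png

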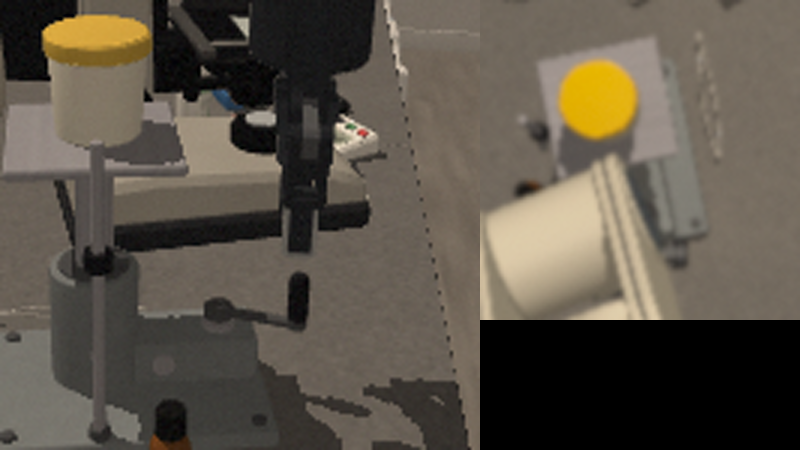

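The fingers are centred over the knob: in the view both sit at about column 299, with finger tips at row 250 and the knob top at row 273. I'll descend around it.

```bash
python3 -m inch '[{"delta_pos":[-0.05,0,0.25],"spin":0,"claw":50},{"delta_pos":[-0.05,0,0.54],"spin":0,"claw":50},{"delta_pos":[-0.05,0,0.54],"spin":0,"claw":50}]'
python3 pic.py pics/a2.png
```

```text
time: 5.98
tcp_pos: [0.4614, 0.2188, 0.0654]
tcp_rot: [179.6, -0.5, 3.5]
force: [0.8, 0.1, 0.2]
opening: 0.588
6.075 [0.46249432 0.21923592 0.06658144] [179.6392529   -0.61007271   3.51960301] [ 0.73499957  0.04360106 -0.16003122]
```

View pics/a2.png

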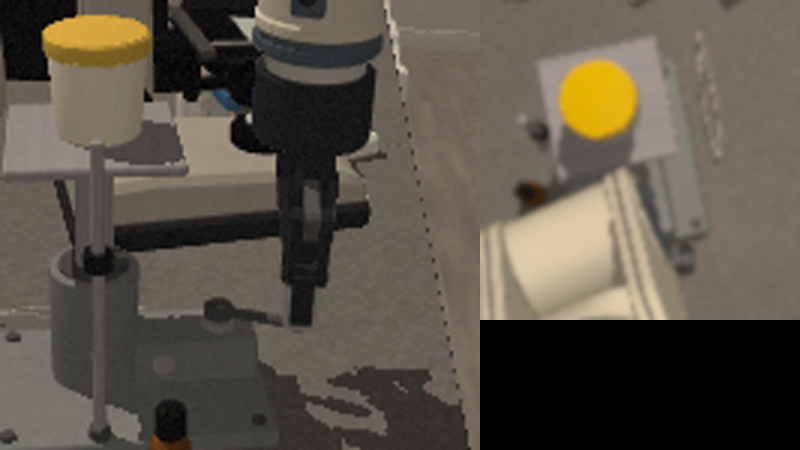

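```bash
python3 -m inch '[{"delta_pos":[0,0,0],"spin":0,"claw":30},{"delta_pos":[0,0,0],"spin":0,"claw":20},{"delta_pos":[0,0,0],"spin":0,"claw":10},{"delta_pos":[0,0,0],"spin":0,"claw":8},{"delta_pos":[0,0,0],"spin":0,"claw":8}]' 25
python3 pic.py pics/a3.png
```

```text
time: 6.7
tcp_pos: [0.4628, 0.2198, 0.0671]
tcp_rot: [179.7, -0.7, 3.5]
force: [-1.9, 4.4, 5.7]
opening: 0.151
6.8 [0.46280589 0.21980864 0.06713683] [179.68456128  -0.66082156   3.51926691] [-3.30682131  4.30009579  6.77021278]
```

View pics/a3.png

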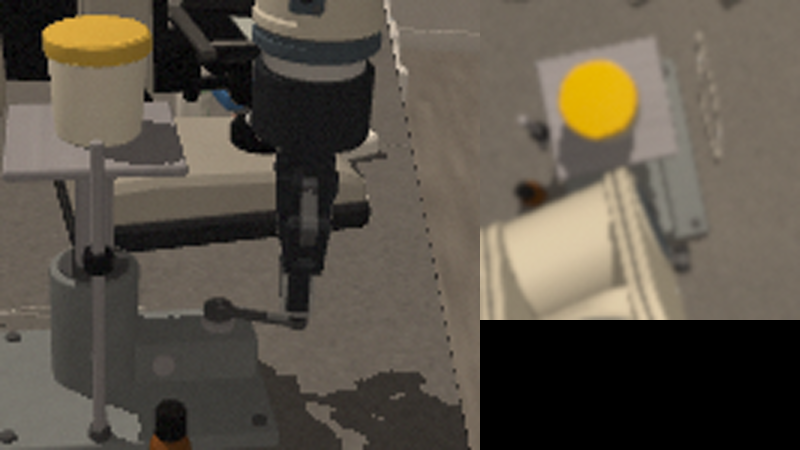

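The knob is gripped (opening about 13 mm) and nothing has moved. Next I'll measure the pointer height and build a deck tracker from the cup and deck in the side view.

Run:
```python
from h import *
im=imaging.capture("side"); np.save("ref.npy",im)
cv2.imwrite("pics/p1.png",cv2.resize(im[195:275,245:320,::-1],None,fx=7.5,fy=7.5,interpolation=cv2.INTER_NEAREST))
g=im.mean(2)
for r in range(247,270): print(r,g[r,272:294].astype(int))
print("col deck edge"); 
for r in range(205,225): print(r,g[r,[256,262,268,274,290,296,302]].astype(int))
C=np.array([.5965,.2295,0]);
yaw=np.radians(13.2);X=np.array([np.cos(yaw),np.sin(yaw),0]);Y=np.array([-np.sin(yaw),np.cos(yaw),0])
for z in(.215,.193,.15,.14,.13,.0): print("rod",z,proj("side",C+.072*Y+[0,0,z]),"edge mid",proj("side",C+.055*Y+[0,0,z]))
print("edge pts",[proj("side",C+.055*Y+s*X+[0,0,.193]).round(1) for s in(-.055,-.03,0,.03,.055)])
```

```text
247 [92 35 31 73 77 77 78 78 94 80 80 78 71 74 73 74 32 30 33 31 31 28]
248 [95 32 29 72 76 78 79 77 91 79 79 78 72 76 71 77 21 17 24 20 20 21]
249 [95 26 27 72 74 79 79 80 91 75 79 80 70 78 70 74 19 18 20 18 17 19]
250 [93 63 29 73 74 79 78 80 87 78 80 78 73 75 70 74 16 21 17 16 17 15]
251 [90 90 30 70 76 77 80 77 74 80 80 77 71 63 70 75 15 17 25 20 18 19]
252 [ 96 106  64  73  74  78  51  30  61  78  81  77  73  27  40  58  49  59
  18  20  18  24]
253 [92 74 41 73 74 77 25 23 61 77 79 78 72 16 10 38 36 37 41 59 22 16]
254 [73 70 36 72 75 66 20 26 31 67 66 49 46 10 16 20 58 61 61 62 58 73]
255 [70 69 32 71 73 48 25 20 25 29 26 23 28 13 13 18 41 56 63 62 57 58]
256 [70 69 35 71 75 49 19 14 11 15 18  6  9 14  7 27 38 40 45 42 40 50]
257 [69 69 30 53 72 46 20 18 13 16 20 17 15 14 12 23 40 37 38 38 41 52]
258 [67 69 34 45 65 59 21 15 10 15 16 11 10 12 18 24 35 35 36 35 36 54]
259 [69 70 35 36 42 41 12 12 16 17 11 18 19 11 13 21 37 34 32 40 39 57]
260 [67 66 31 34 34 37 24  8 16 12 14 10 16 17 15 30 37 37 36 34 48 60]
261 [56 67 37 35 35 36 33 24 13 16 16 14 26 28 33 33 37 39 48 57 58 5
[... 1188 characters left out ...]
136 140 138 139  72  72  69]
222 [138 139 138 138  71  69  69]
223 [137 140 137 139  71  71  70]
224 [136 137 139 139 133  68  69]
rod 0.215 [283.05669753 216.50832857] edge mid [282.67702387 212.6620475 ]
rod 0.193 [283.17096805 228.21323693] edge mid [282.79314875 224.12681667]
rod 0.15 [283.38621189 250.26100042] edge mid [283.01208293 245.74173615]
rod 0.14 [283.43479602 255.23754891] edge mid [283.06153575 250.62411048]
rod 0.13 [283.48284379 260.15915669] edge mid [283.11045555 255.45386208]
rod 0.0 [284.0624263  319.52670136] edge mid [283.70157351 313.81371599]
edge pts [array([313.6, 223.2]), array([299.7, 223.6]), array([282.8, 224.1]), array([265.7, 224.6]), array([251.2, 225.1])]
```

View pics/p1.png

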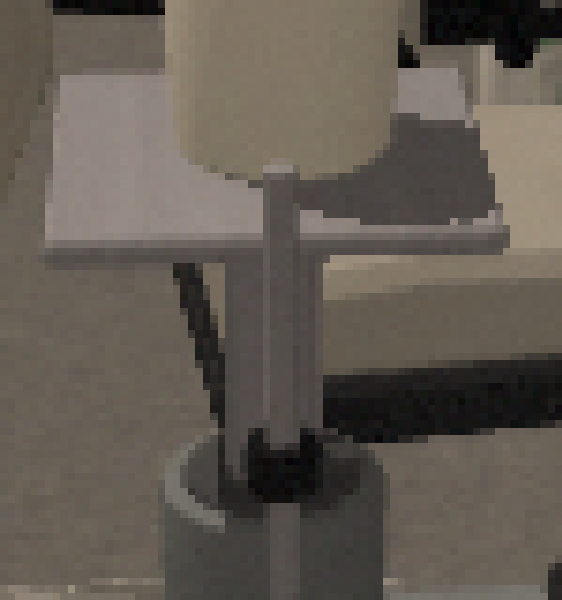

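```bash
cat > trk.py <<'E'
from h import *
from scipy.optimize import brentq
ref=np.load("ref.npy")
C=np.array([.5965,.2345,0])   # side-camera consistent
X0,X1,Y0,Y1=260,304,172,200
T=ref[Y0:Y1,X0:X1].astype(np.float32)
def row(z): return proj("side",C+[0,0,z])[1]
def sunk(im):
    S=im[Y0-4:Y1+50,X0-4:X1+4].astype(np.float32)
    r=cv2.matchTemplate(S,T,cv2.TM_SQDIFF); _,_,(x,y),_=cv2.minMaxLoc(r)
    c=r[:,x]; d=0.
    if 0<y<len(c)-1: d=.5*(c[y-1]-c[y+1])/(c[y-1]-2*c[y]+c[y+1])
    dr=y+d-4
    return brentq(lambda s:row(.255-s)-row(.255)-dr,-.02,.1), dr
AX=np.array([.515,.212]);P0=np.array([.4628,.2220])
def state(n=1):
    for i in range(n):
        im=imaging.capture("side"); s=monitor.sense(); t=s["time"]; k,dr=sunk(im)
        p=s["tcp_pos"][:2]; phi0=np.radians(170.3)
        ax=P0-.055*np.array([np.cos(phi0),np.sin(phi0)]); d=p-ax
        th=np.arctan2(d[1],d[0])-phi0; th=(th+np.pi)%(2*np.pi)-np.pi
        print(f"t={t:.2f} sunk={k*1000:.2f}mm dr={dr:.2f} knob_th={th:.3f} r={np.hypot(*d):.4f} z={s['tcp_pos'][2]:.4f} yaw={s['tcp_rot'][2]:.1f} F={np.round(s['force'],1)} op={s['opening']:.3f}")
    return s,im
if __name__=="__main__":
    s,im=state(1)
E
python3 trk.py
python3 - <<'E'
import sys
from trk import *
print("target edge row", proj("side",[0.5839,.288,.139]),[proj("side",C+.072*np.array([-.228,.9736,0])+[0,0,z])[1].round(1) for z in(.135,.138,.141,.144)], proj("side",C+.055*np.array([-.228,.9736,0])+[0,0,.193]))
E
```

```text
t=6.90 sunk=-0.01mm dr=-0.00 knob_th=0.040 r=0.0547 z=0.0671 yaw=3.5 F=[-2.8  4.6  6.5] op=0.151
target edge row [282.56569895 252.42515379] [np.float64(259.1), np.float64(257.6), np.float64(256.1), np.float64(254.6)] [282.23627926 225.29586015]
```

```bash
python3 -m inch '[{"delta_pos":[-0.003,0.03,0],"spin":0,"claw":8},{"delta_pos":[-0.008,0.06,0],"spin":0,"claw":8},{"delta_pos":[-0.012,0.09,0],"spin":0,"claw":8},{"delta_pos":[-0.012,0.09,0],"spin":0,"claw":8}]'; python3 trk.py
```

```text
time: 7.4
tcp_pos: [0.4617, 0.2113, 0.0674]
tcp_rot: [179.7, -0.6, 3.5]
force: [-4.7, 6.3, 5.0]
opening: 0.151
t=7.45 sunk=0.03mm dr=0.01 knob_th=0.194 r=0.0553 z=0.0674 yaw=3.5 F=[-4.4  7.3  5.1] op=0.151
```

```bash
python3 -m inch '[{"delta_pos":[0,0.03,0],"spin":0,"claw":8},{"delta_pos":[0.002,0.055,0],"spin":0,"claw":8},{"delta_pos":[0.002,0.055,0],"spin":0,"claw":8}]'; python3 trk.py
```

```text
time: 7.82
tcp_pos: [0.4617, 0.2065, 0.0676]
tcp_rot: [179.8, -0.6, 3.5]
force: [-4.4, 6.9, 4.2]
opening: 0.15
t=7.88 sunk=0.03mm dr=0.01 knob_th=0.281 r=0.0557 z=0.0675 yaw=3.5 F=[-4.8  6.6  4.3] op=0.149
```

```bash
python3 -m inch '[{"delta_pos":[0.001,0.015,0],"spin":0,"claw":8},{"delta_pos":[0.001,0.015,0],"spin":0,"claw":8}]'; python3 trk.py
```

```text
time: 8.12
tcp_pos: [0.4617, 0.2058, 0.0677]
tcp_rot: [179.8, -0.6, 3.5]
force: [-2.9, 7.8, 2.2]
opening: 0.15
t=8.18 sunk=0.03mm dr=0.01 knob_th=0.293 r=0.0558 z=0.0677 yaw=3.5 F=[-2.4  7.8  2.5] op=0.151
```

```bash
python3 -m inch '[{"delta_pos":[0.003,0.028,0],"spin":0,"claw":8},{"delta_pos":[0.003,0.028,0],"spin":0,"claw":8}]'; python3 trk.py
```

```text
time: 8.43
tcp_pos: [0.4618, 0.2037, 0.0677]
tcp_rot: [179.9, -0.6, 3.6]
force: [-3.1, 7.4, 2.9]
opening: 0.151
t=8.47 sunk=0.04mm dr=0.02 knob_th=0.331 r=0.0560 z=0.0677 yaw=3.6 F=[-3.6  5.6  2.1] op=0.156
```

```bash
python3 -m inch '[{"delta_pos":[0.004,0.028,0],"spin":0,"claw":8},{"delta_pos":[0.004,0.028,0],"spin":0,"claw":8}]'; python3 trk.py
```

```text
time: 8.72
tcp_pos: [0.4618, 0.2015, 0.0677]
tcp_rot: [179.9, -0.5, 3.6]
force: [-3.6, 6.1, 2.0]
opening: 0.15
t=8.78 sunk=1.15mm dr=0.60 knob_th=0.370 r=0.0564 z=0.0677 yaw=3.6 F=[-3.8  5.9  1.4] op=0.150
```

The deck has broken away. I'll hold here and measure the speed.

Run:
```python
from trk import *
state(6)
```

```text
t=8.82 sunk=1.80mm dr=0.93 knob_th=0.370 r=0.0564 z=0.0677 yaw=3.6 F=[-2.9  6.9  3.1] op=0.151
t=8.88 sunk=2.62mm dr=1.36 knob_th=0.370 r=0.0563 z=0.0677 yaw=3.6 F=[-3.3  6.8  3. ] op=0.150
t=8.93 sunk=3.60mm dr=1.86 knob_th=0.370 r=0.0563 z=0.0677 yaw=3.6 F=[-3.3  6.5  3. ] op=0.151
t=8.97 sunk=4.25mm dr=2.20 knob_th=0.370 r=0.0563 z=0.0677 yaw=3.6 F=[-2.2  7.2  1.9] op=0.149
t=9.03 sunk=5.37mm dr=2.77 knob_th=0.370 r=0.0564 z=0.0677 yaw=3.6 F=[-3.4  6.3  2.1] op=0.154
t=9.07 sunk=5.99mm dr=3.10 knob_th=0.370 r=0.0563 z=0.0677 yaw=3.6 F=[-2.9  5.8  2. ] op=0.150
```

About 16 mm/s, safely under 30. I'll let it sink by holding with camera calls, and check against the pointer closer in.

Run:
```python
from trk import *
for i in range(80):
    im=imaging.capture("side"); k,dr=sunk(im)
    if i%6==0: print(round(monitor.sense()["time"],2),round(k*1000,1))
    if k>.040: break
state(1)
im=imaging.capture("side")
cv2.imwrite("pics/p2.png",cv2.resize(im[195:275,245:320,::-1],None,fx=7.5,fy=7.5,interpolation=cv2.INTER_NEAREST))
```

```text
9.12 7.1
9.43 12.1
9.72 14.6
10.03 14.7
10.32 14.7
10.62 14.7
10.93 14.7
11.22 14.7
11.53 14.7
11.82 14.7
12.12 14.7
12.43 14.7
12.72 14.7
13.03 14.7
t=13.12 sunk=14.68mm dr=7.55 knob_th=0.370 r=0.0563 z=0.0677 yaw=3.6 F=[-3.3  5.4  1.3] op=0.153
```

View pics/p2.png

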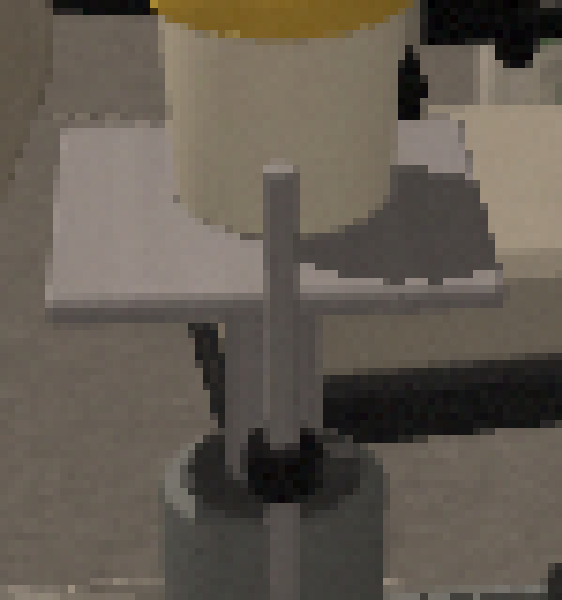

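The deck stopped by itself at 14.7 mm sunk, and the picture confirms it (deck edge at crop row 300, collar at about 470). I'll open in small increments and watch closely.

```bash
python3 -m inch '[{"delta_pos":[0.004,0.02,0],"spin":0,"claw":8},{"delta_pos":[0.004,0.02,0],"spin":0,"claw":8}]'; python3 -c "
from trk import *
state(4)"
```

```text
time: 13.42
tcp_pos: [0.462, 0.2002, 0.0677]
tcp_rot: [179.9, -0.5, 3.6]
force: [-3.3, 7.0, 1.6]
opening: 0.152
t=13.47 sunk=16.66mm dr=8.56 knob_th=0.393 r=0.0564 z=0.0677 yaw=3.6 F=[-3.8  6.3  1.4] op=0.149
t=13.53 sunk=17.37mm dr=8.92 knob_th=0.393 r=0.0565 z=0.0677 yaw=3.6 F=[-3.5  6.3  1.9] op=0.149
t=13.57 sunk=17.97mm dr=9.23 knob_th=0.393 r=0.0564 z=0.0678 yaw=3.6 F=[-3.2  6.7  1.4] op=0.150
t=13.62 sunk=19.08mm dr=9.80 knob_th=0.393 r=0.0564 z=0.0677 yaw=3.6 F=[-2.7  6.7  1. ] op=0.153
```

```bash
cat > wait.py <<'E'
import sys
from trk import *
lim=float(sys.argv[1]); h=[]
while True:
    im=imaging.capture("side"); k,dr=sunk(im); h.append(k*1000)
    if k*1000>lim or (len(h)>5 and h[-1]-h[-5]<.3): break
print(np.round(h[::4],1)); state(1)
cv2.imwrite(sys.argv[2],cv2.resize(im[195:275,245:320,::-1],None,fx=7.5,fy=7.5,interpolation=cv2.INTER_NEAREST))
E
python3 wait.py 43 pics/p3.png
```

```text
[19.7 23.3 26.5 27. ]
t=14.38 sunk=27.01mm dr=13.81 knob_th=0.392 r=0.0564 z=0.0677 yaw=3.6 F=[-4.   7.7  2.5] op=0.150
```

```bash
python3 -m inch '[{"delta_pos":[0.004,0.015,0],"spin":0,"claw":8},{"delta_pos":[0.004,0.015,0],"spin":0,"claw":8}]'; python3 wait.py 43 pics/p4.png
```

```text
time: 14.62
tcp_pos: [0.462, 0.1994, 0.0677]
tcp_rot: [180.0, -0.5, 3.6]
force: [-2.9, 7.7, 2.0]
opening: 0.146
[28.6 30.8 31.7 33.9 34. ]
t=15.53 sunk=34.02mm dr=17.33 knob_th=0.406 r=0.0566 z=0.0677 yaw=3.6 F=[-3.6  7.5  2.3] op=0.154
```

```bash
python3 -m inch '[{"delta_pos":[0.004,0.018,0],"spin":0,"claw":8},{"delta_pos":[0.004,0.018,0],"spin":0,"claw":8}]'; python3 wait.py 45 pics/p5.png
```

```text
time: 15.78
tcp_pos: [0.4622, 0.1984, 0.0678]
tcp_rot: [-180.0, -0.4, 3.6]
force: [-2.5, 7.4, 1.0]
opening: 0.152
[35.9 39.4 42.5 45.5]
t=16.48 sunk=46.24mm dr=23.40 knob_th=0.425 r=0.0567 z=0.0677 yaw=3.6 F=[-3.1  6.3  2.8] op=0.154
```

View pics/p5.png

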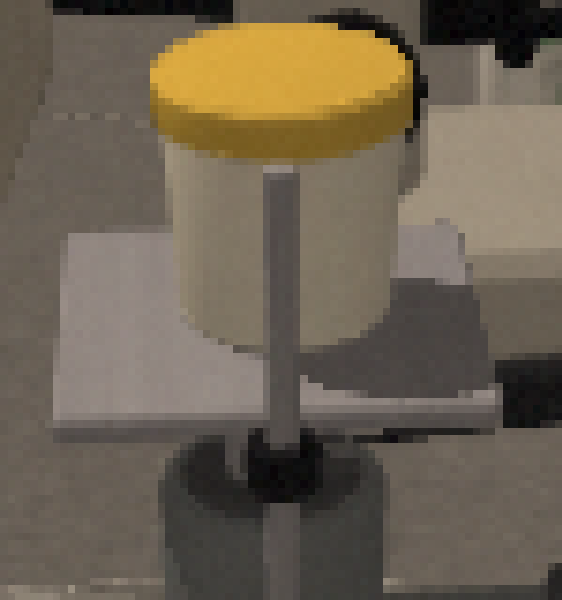

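```bash
python3 -c "
from trk import *
state(2)"; python3 -m inch '[{"delta_pos":[0.005,-0.15,0],"spin":0,"claw":8},{"delta_pos":[0.025,-0.24,0],"spin":0,"claw":8},{"delta_pos":[0.042,-0.31,0],"spin":0,"claw":8},{"delta_pos":[0.042,-0.31,0],"spin":0,"claw":8}]'; python3 wait.py 60 pics/p6.png
```

```text
t=16.52 sunk=47.26mm dr=23.91 knob_th=0.425 r=0.0567 z=0.0677 yaw=3.6 F=[-2.6  7.2  1.1] op=0.152
t=16.57 sunk=47.47mm dr=24.01 knob_th=0.425 r=0.0567 z=0.0677 yaw=3.6 F=[-3.1  7.2  1. ] op=0.149
time: 17.08
tcp_pos: [0.4618, 0.2274, 0.0669]
tcp_rot: [179.7, -0.1, 3.7]
force: [-3.9, -12.5, 5.2]
opening: 0.149
[51.3 51.3]
t=17.43 sunk=51.34mm dr=25.91 knob_th=-0.086 r=0.0571 z=0.0670 yaw=3.6 F=[ -4.6 -10.9   5. ] op=0.152
```

View pics/p6.png

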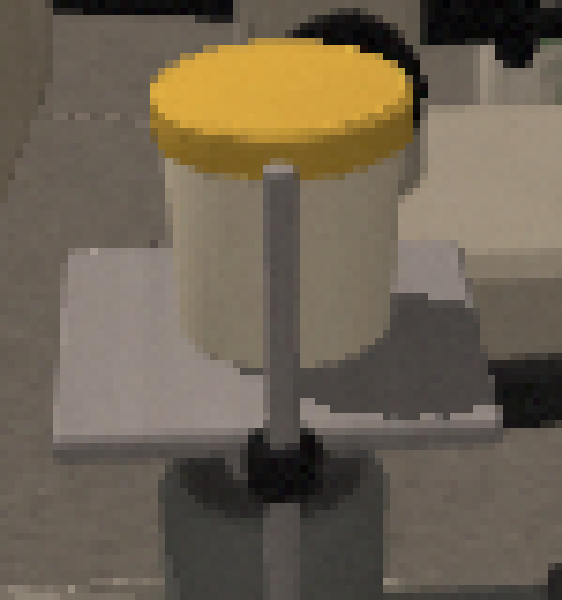

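The deck stands at 51.3 mm with its edge at row 252.2, against 252.4 expected for level. I'll press a little more to confirm the valve is home on its stop.

```bash
python3 -m inch '[{"delta_pos":[0.003,-0.02,0],"spin":0,"claw":8},{"delta_pos":[0.005,-0.04,0],"spin":0,"claw":8},{"delta_pos":[0.005,-0.04,0],"spin":0,"claw":8}]'; python3 trk.py
```

```text
time: 17.8
tcp_pos: [0.4616, 0.2288, 0.0666]
tcp_rot: [179.5, 0.0, 3.7]
force: [3.0, -15.9, 4.4]
opening: 0.152
t=17.85 sunk=51.37mm dr=25.93 knob_th=-0.112 r=0.0576 z=0.0667 yaw=3.7 F=[  2.5 -16.1   3.9] op=0.151
```

Force rose about 4 N over 1.4 mm, which is the lever spring against the stop, so the valve is home. Next I'll relax the lever and let go.

```bash
python3 -m inch '[{"delta_pos":[-0.003,0.03,0],"spin":0,"claw":8},{"delta_pos":[-0.005,0.05,0],"spin":0,"claw":8},{"delta_pos":[-0.005,0.05,0],"spin":0,"claw":8}]'; python3 trk.py
python3 -m inch '[{"delta_pos":[0,0,0],"spin":0,"claw":20},{"delta_pos":[0,0,0],"spin":0,"claw":35},{"delta_pos":[0,0,0],"spin":0,"claw":50},{"delta_pos":[0,0,0],"spin":0,"claw":50}]'; python3 trk.py
```

```text
time: 18.23
tcp_pos: [0.4611, 0.2236, 0.0669]
tcp_rot: [179.5, 0.1, 3.7]
force: [-3.4, -0.1, 5.5]
opening: 0.153
t=18.27 sunk=51.35mm dr=25.92 knob_th=-0.024 r=0.0570 z=0.0669 yaw=3.7 F=[-3.3 -0.4  6.5] op=0.151
time: 18.77
tcp_pos: [0.4611, 0.2237, 0.0668]
tcp_rot: [179.5, 0.1, 3.7]
force: [0.1, 0.2, -0.1]
opening: 0.58
t=18.82 sunk=51.33mm dr=25.91 knob_th=-0.024 r=0.0570 z=0.0669 yaw=3.7 F=[ 0.8 -0.4 -0.1] op=0.583
```

```bash
python3 -m inch '[{"delta_pos":[0,0,-0.3],"spin":0,"claw":50},{"delta_pos":[0,0,-0.8],"spin":0,"claw":50},{"delta_pos":[0,0,-1],"spin":0,"claw":50},{"delta_pos":[0,0,-1],"spin":0,"claw":50}]'; python3 -m inch '[{"delta_pos":[-0.4,0,-0.4],"spin":0,"claw":50},{"delta_pos":[-0.8,0,-1],"spin":0,"claw":50},{"delta_pos":[-0.8,0,-1],"spin":0,"claw":50},{"delta_pos":[-0.8,0,-1],"spin":0,"claw":50}]'; python3 trk.py
python3 - <<'E'
from h import *
ims={n:imaging.capture(n) for n in M}
o=np.zeros((480,800,3),np.uint8)
o[:,:400]=cv2.resize(ims["side"][170:350,230:380,::-1],(400,480),interpolation=cv2.INTER_CUBIC)
o[:400,400:]=cv2.resize(ims["top"][150:250,225:325,::-1],(400,400),interpolation=cv2.INTER_CUBIC)
cv2.imwrite("pics/f.png",o)
E
```

```text
time: 19.32
tcp_pos: [0.4622, 0.225, 0.1684]
tcp_rot: [179.6, -0.1, 3.7]
force: [0.8, 0.4, 0.2]
opening: 0.585
time: 19.82
tcp_pos: [0.382, 0.2206, 0.2676]
tcp_rot: [179.6, -0.1, 3.8]
force: [-0.4, -0.2, 0.0]
opening: 0.586
t=19.88 sunk=51.24mm dr=25.87 knob_th=0.113 r=0.1352 z=0.2669 yaw=3.7 F=[-0.7 -0.6  0.6] op=0.582
```

View pics/f.png

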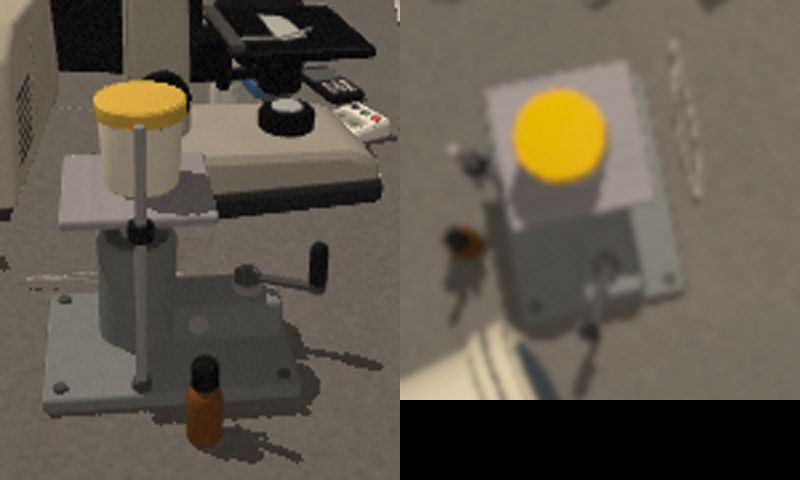

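Run:
```python
from trk import *
im=imaging.capture("side"); a=im.mean(2); g=ref.mean(2)
def edge(g,c,lo,hi):
    p=g[lo:hi,c]; d=-np.diff(p); w=np.clip(d,4,None)-4; return lo+.5+(w*np.arange(len(w))).sum()/w.sum()
for c in (262,266,270,274,276,288,292,296,300): print(c,g[222:231,c].astype(int),"|",a[246:258,c].astype(int))
for r in range(248,266): print(r,a[r,275:292].astype(int))
Y=np.array([-.228,.9736,0])
for z in(.1385,.1417,.193): print(z,proj("side",C+.055*Y+[0,0,z]), proj("side",C+.072*Y+[0,0,z]))
top=imaging.capture("top")
cv2.imwrite("pics/t9.png",cv2.resize(top[165:215,225:275,::-1],(600,600),interpolation=cv2.INTER_CUBIC))
```

```text
262 [139 140 137 138 133 106  81  77  84] | [144 142 143 145 145 145 139 111  87  76  89  99]
266 [136 135 138 137 126 103  82  76  87] | [140 139 140 142 140 139 131 108  84  78 102 100]
270 [141 140 139 141 126 100  84  76  36] | [142 142 142 141 141 142 129 101  83  80  44  39]
274 [138 139 139 143 124  99  80  70 103] | [142 142 145 142 143 145 126 101  85  66  40  37]
276 [138 141 137 141 117  94  79  75  78] | [140 140 140 141 141 140 119  95  80  76  75  75]
288 [ 69  71 131 134 107  84  77  83 137] | [ 72  69  73 134 140 133 107  85  74  40  37  42]
292 [ 70  71 131 129 104  80  75 138 130] | [ 70  70  71  72 133 126 100  83  70  59  41  43]
296 [ 69  71  68 122 104  81  77 139 119] | [ 74  73  74  74  94 121 100  84  81  94  99  97]
300 [ 70  70  73 118 100  79  74 119 118] | [ 70  69  71  70  75 114  93  79  79  96  96  95]
248 [140 140 139 138 143 109  82  81  81  72 132 133  72  73  72  71  73]
249 [143 141 141 140 142 109  81  81  80  73 136 136 136 134  72  74  72]
250 [144 141 140 140 141 120  81  82  79  73 139 139 139 140 136 136 134]
251 [148 140 141 141 142  95  81
[... 344 characters left out ...]
257 [56 75 51 20 14 12 16 13 14 10 16 13 28 42 42 43 41]
258 [45 69 64 18 12 16 18 16 18 15 12 11 25 36 33 37 36]
259 [40 38 44 18 16 17 12 15  7 19 16 17 22 38 38 38 39]
260 [37 39 38 29 17 17 12 18 11 15 10 15 32 41 39 42 37]
261 [36 40 39 36 32 20 15 17 12 26 23 35 34 39 37 50 58]
262 [43 41 40 39 40 53 75 78 78 74 40 42 39 37 46 58 59]
263 [45 47 39 43 39 66 82 82 81 74 48 49 60 56 59 62 61]
264 [59 57 58 59 53 78 81 81 77 74 59 60 60 63 63 63 61]
265 [63 62 59 62 57 80 79 82 81 77 63 66 65 64 63 63 61]
0.1385 [282.53054234 252.67942641] [282.88978388 257.37292655]
0.1417 [282.51374862 251.1166342 ] [282.87321991 255.78005221]
0.193 [282.23627926 225.29586015] [282.59934038 229.44242664]
```

View pics/t9.png

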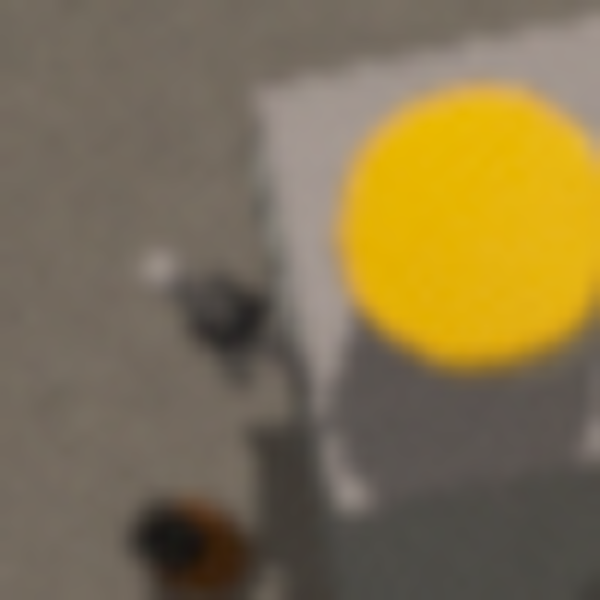

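In image terms, level puts the collar centre 4.7 px below the deck's top edge. I measure the edge at about row 252.0 and the collar centre at about 256.7, so they are level to within 1 to 2 mm. The cup is upright, and the pointer, bottle and forceps look unmoved.

```bash
python3 trk.py; python3 -c "
from workcell import finish_job
print(finish_job())"
```

```text
t=20.12 sunk=51.22mm dr=25.86 knob_th=0.113 r=0.1351 z=0.2669 yaw=3.7 F=[-0.1  0.5  0.4] op=0.588
the job is handed in; nothing more can be done
None
```

I lowered the deck to the pointer with the lever alone, shut the valve home and let go. The job is handed in, and no verdict was reported.

**Speed:** The deck sank at about 16 mm/s while moving. That is faster than the 1 cm/s asked, but well under the 3 cm/s limit. It stalled on its own at about 15, 27 and 34 mm, possibly with a brief hesitation near 32 mm. Each stall needed a slightly wider opening, up to about 0.42 rad at the knob.

**Shut valve:** The knob force rose to 16 N, at the lever's spring rate, with the valve on its stop. The lever bent about 7–8 mm, against the 12 mm limit. I relaxed the lever to about 0 N before letting go.

**Last checks:**
- **Level:** The deck came to rest 51.2–51.3 mm down and stayed there. Comparing its edge with the pointer in the side view puts them level to within about 1–2 mm. An earlier height estimate put the pointer at 53–54 mm, so the two checks differ by about 2 mm.
- **Main uncertainty:** The pointer's tip is hidden behind its rod in the side view, so I took it to be at the middle of its collar.
- **Surroundings:** The cup is upright and the pointer, bottle and forceps look unmoved. I did not look again at the timer and vial, but the arm stayed well clear of them. The arm is clear of everything, with wrist force near zero.

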